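# Confirm three picks on the kitting bays in picking order

## Task

Confirm the three picks of this kit by pressing down the white confirm key in front of each picked item with the fingertips, in picking order: first the yellow bin on its bay plate, then the green solder spool, then the blue bin. Press each key lightly, just until it has sunk and stays down, and leave the key of the orange tape roll up. Nothing is to be picked up, and the bins, the spool and the tape stay where they stand.

Things in the scene. Friction and masses are not known exactly. Their poses are not given: they have to be found in the camera images.
- bay_yellow: fixed bay of the yellow bin: aluminium plate 106 mm wide, 3 mm thick, from 37 mm before to 193 mm behind the key. Origin on the bench below the key's centre, z up, x from the key to the yellow bin (nearest face 35 to 115 mm from the key's centre). Key housing black, 66 (x) by 70 (y) mm, 22 mm high, steel bezel 47 mm across to 25 mm. All bays look the same
- top_yellow (a point): centre of the top of the white round confirm key of the yellow bin's bay, on the robot's side of the yellow bin; cap 36 mm across, top 46 mm above the bench when up, 34 mm once the key is fully down and let go. The cap is sprung on the key: pressed past the end it gives up to 9 mm more (1.5 N per mm)
- key_yellow (a joint): how far the key of the yellow bin is pressed, m: 0 up, 0.012 fully down; pressed when beyond 0.006. No return spring: it sinks under about 2 N (some more if pushed fast) and stays where it is left. More than 25 N is not a light touch
- bay_spool: fixed bay of the green solder spool: aluminium plate 106 mm wide, 3 mm thick, from 37 mm before to 193 mm behind the key. Origin on the bench below the key's centre, z up, x from the key to the green solder spool (nearest face 35 to 115 mm from the key's centre). Key housing black, 66 (x) by 70 (y) mm, 22 mm high, steel bezel 47 mm across to 25 mm. All bays look the same
- top_spool (a point): centre of the top of the white round confirm key of the green solder spool's bay, on the robot's side of the green solder spool; cap 36 mm across, top 46 mm above the bench when up, 34 mm once the key is fully down and let go. The cap is sprung on the key: pressed past the end it gives up to 9 mm more (1.5 N per mm)
- key_spool (a joint): how far the key of the green solder spool is pressed, m: 0 up, 0.012 fully down; pressed when beyond 0.006. No return spring: it sinks under about 2 N (some more if pushed fast) and stays where it is left. More than 25 N is not a light touch
- bay_blue: fixed bay of the blue bin: aluminium plate 106 mm wide, 3 mm thick, from 37 mm before to 193 mm behind the key. Origin on the bench below the key's centre, z up, x from the key to the blue bin (nearest face 35 to 115 mm from the key's centre). Key housing black, 66 (x) by 70 (y) mm, 22 mm high, steel bezel 47 mm across to 25 mm. All bays look the same
- top_blue (a point): centre of the top of the white round confirm key of the blue bin's bay, on the robot's side of the blue bin; cap 36 mm across, top 46 mm above the bench when up, 34 mm once the key is fully down and let go. The cap is sprung on the key: pressed past the end it gives up to 9 mm more (1.5 N per mm)
- key_blue (a joint): how far the key of the blue bin is pressed, m: 0 up, 0.012 fully down; pressed when beyond 0.006. No return spring: it sinks under about 2 N (some more if pushed fast) and stays where it is left. More than 25 N is not a light touch
- bay_tape: fixed bay of the orange tape roll: aluminium plate 106 mm wide, 3 mm thick, from 37 mm before to 193 mm behind the key. Origin on the bench below the key's centre, z up, x from the key to the orange tape roll (nearest face 35 to 115 mm from the key's centre). Key housing black, 66 (x) by 70 (y) mm, 22 mm high, steel bezel 47 mm across to 25 mm. All bays look the same
- top_tape (a point): centre of the top of the white round confirm key of the orange tape roll's bay, on the robot's side of the orange tape roll; cap 36 mm across, top 46 mm above the bench when up, 34 mm once the key is fully down and let go. The cap is sprung on the key: pressed past the end it gives up to 9 mm more (1.5 N per mm)
- key_tape (a joint): how far the key of the orange tape roll is pressed, m: 0 up, 0.012 fully down; pressed when beyond 0.006. No return spring: it sinks under about 2 N (some more if pushed fast) and stays where it is left. More than 25 N is not a light touch
- mid_bin_yellow (a point): open-front parts bin, yellow, holding small blue parts, 148 (x) by 104 (y) by 61 mm high, loose; point 30 mm above its underside
- mid_bin_blue (a point): open-front parts bin, blue, holding small dark parts, 148 (x) by 104 (y) by 61 mm high, loose; point 30 mm above its underside
- mid_solder_spool (a point): upright spool of solder wire with green flanges, 58 mm across, 36 mm high, loose; point at its centre
- mid_tape_roll (a point): orange roll of tape lying flat, about 65 mm across, 20 mm high, loose; point at its centre. Nothing was picked from it
- fixture_clamp (a point): not part of the job, only to be avoided: top of the upright red-handled clamp (about 165 mm high) at the far edge of the fixed board fixture, which stands between the robot and the bays, 260 mm wide (y), its far edge about below this point

How it is judged:
By the outcome, as a careful person would: the job done as asked, in the order asked, and still so for the second after the job is handed in, with the robot touching nothing.
It also fails if it takes over 45 s, if anything falls off the work surface, if the arm or the gripper's body presses on something with over 40 N, if the wrist force passes 120 N, or if a joint passes its speed limit or range.

## Robot

A 6-joint arm with a two-finger parallel gripper is mounted at the origin on a cart in front of the work surface, level with it; the furniture and walls round the work are solid. World frame = base frame: x ahead of the robot, y to its left, z up, the work surface at z = 0. Lengths are in m, angles in rad, forces in N, time in s.
With the tool pointing down it reaches from about 0.35 to 0.975 m from the base axis. Payload 4.9 kg.
Tool frame: the origin (TCP) lies at the very end of the fingers, on their centre line; the grasp point (between the pads) lies 19 mm behind it (grasp_offset is the distance from the TCP to the grasp point, in m); x points along the fingers, y is the direction in which the jaws open and shut, and the axes are right-handed (so a half turn about x gives the same grasp; the last joint's range is limited). The gripper opens to 85 mm and grips with 20 to 120 N. Pads are 22 mm wide; open, the fingers measure 114 mm over their backs; the gripper's body (76 mm by 85 mm) begins 54 mm behind the grasp point. The pads swing forward as they close: fully open they stand 13 mm farther back than shut.
Start: joints at [1.16, 0.053, 1.613, -0, 1.476, -0.119], TCP at [0.18, 0.599, 0.231] pointing down, gripper open.
Joint ranges: [-3.01, 3.01], [-1.01, 2.22], [0.06, 2.58], [-1.02, 4.17], [0.09, 2.62], [-3.14, 3.14]. Speed limits (rad/s): [2.57, 2.57, 3.14, 3.14, 3.14, 3.14].

## Interface

Orientations are given as a rotation vector (axis times angle).
In Python, from station import get_obs, get_image, camera_model, finish_job, grasp_offset gives the robot as it stands.
- The arm moves only by the shell command python3 -m crank 'ROWS' [OPENING] [FORCE]. ROWS is JSON, a list that holds one entry, the list of rows, each a list of 4 numbers: the shift along the world's x, y, z in m, then the turn about the world's z in degrees. In form: [[[dx, dy, dz, turn], ...]]. A call has 1 to 5 rows; each row is the pose to reach, as a shift and turn from the pose commanded when the call began; what a row does not reach only later rows make up. A row lasts 1/12 s, in which the tool goes at most 41.7 mm and 7.16 degrees, less where a joint would pass 70% of its speed; a pose out of reach is approached as far as the arm can. A call with a gripper value outside its range is refused whole. OPENING is the opening, from 0 (shut) to 1 (fully open), set as the call begins (- or left out, the last holds). The fingers move at their own pace and stop on an object; FORCE is the grip in N (left out, the last holds). Time passes only in rows, so rows that repeat a pose let the fingers close. It gives the time, the measured TCP pose, the force and the opening at its end, in the units of the state.
- get_obs(): the state, without advancing time (a new reading comes with each control period).
- get_image(name): name is "side" or "top"; returns (picture, depth): 420x560x3 uint8, red, green, blue; 420x560 float32, m along the optical axis (not along the pixel's ray), 0 where there is no reading.
- camera_model(name): a dict with "fx", "fy", "cx", "cy" (pixels), "xyz" and "attitude" of the camera in the world. Camera axes: x right, y down, z forward; pixel columns grow to the right and rows downward; lengths in m; the calibration is good to about 2 mm. A picture is of the moment at which its call begins. camera_model takes no time and is no camera call.
- finish_job(): hands the job in, once; it reports no verdict.
The state is a dict: "t": time; "q": joint angles; "dq": joint speeds; "effort": joint torques, N m; "tool_pos": TCP position; "tool_rot": TCP orientation; "contact_force": force on the tool from outside, world axes, zero at the start; "wrist_torque": the same for the moment, N m; "opening": finger opening in m.
Only numpy, scipy, OpenCV 4.12 (cv2) and the standard library are available. Lean on these libraries where they do the work, as an engineer would, in place of code of your own. Each camera call takes 0.05 s, during which the arm holds its last target.

## Working session

There is one attempt and no reset: what is moved stays moved. The work goes in short steps, Python scripts to look and compute and a shell command to move; the robot and the scene stay as the last step left them, time stands still between calls to the robot, and variables do not carry over. Pictures are saved under pics/ and viewed, and the job is handed in when it is done.

```bash
ls; mkdir -p pics; python3 - <<'E'
from station import *
import cv2
o=get_obs();print(o['t'],o['tool_pos'],o['tool_rot'],o['contact_force'],o['opening'],grasp_offset() if callable(grasp_offset) else grasp_offset)
import numpy as np
for n in("top","side"):
    im,d=get_image(n);cv2.imwrite(f"pics/{n}0.png",im[:,:,::-1]);np.savez(f"pics/{n}0.npz",im=im,d=d);print(camera_model(n))
E
```

```text
pics
0.0 [0.17955089 0.59799706 0.23007893] [ 0.22750484  1.55916492 -0.23061257] [-0.36039143  0.25668613  0.26048708] 0.0857114351789355 0.0187
{'fx': 387.79187819715503, 'fy': 387.79187819715503, 'cx': 279.5603035954426, 'cy': 216.47581703200146, 'xyz': array([ 0.41291347, -0.04475146,  0.94146229]), 'attitude': array([-2.1075469 ,  2.06541346, -0.26376556])}
{'fx': 388.41867421467856, 'fy': 388.41867421467856, 'cx': 277.7076417483072, 'cy': 200.06815699024105, 'xyz': array([ 0.29751792, -0.73172922,  0.62803812]), 'attitude': array([-2.13412426,  0.4640556 , -0.22092849])}
```

View pics/top0.png

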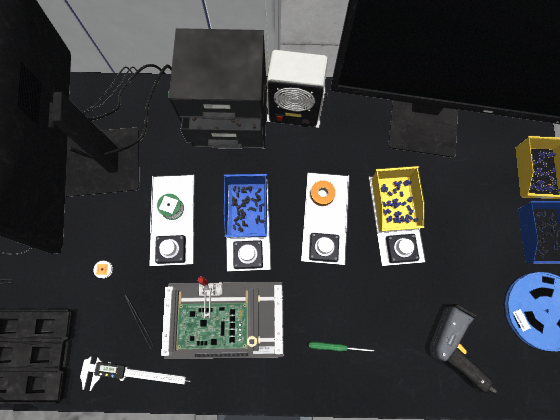

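View pics/side0.png

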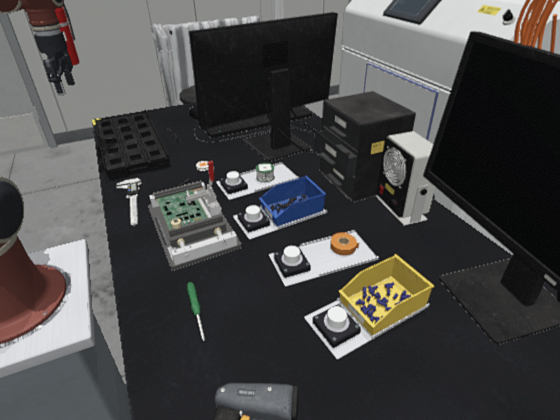

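The top view shows the caps at about (169,247) spool, (247,253) blue, (324,246) tape and (403,247) yellow. The clamp is at (202,281). Next I measure them.

```bash
cat > h.py <<'E'
from station import *
import cv2,numpy as np
from scipy.spatial.transform import Rotation as R
def ray(n,u,v):
    c=camera_model(n); d=R.from_rotvec(c['attitude']).apply([(u-c['cx'])/c['fx'],(v-c['cy'])/c['fy'],1.0]); return np.array(c['xyz']),d
def plane(n,u,v,z):
    o,d=ray(n,u,v); return o+d*(z-o[2])/d[2]
def depthpt(n,D,u,v):
    o,d=ray(n,u,v); return o+d*D[int(round(v)),int(round(u))]
def proj(n,p):
    c=camera_model(n); q=R.from_rotvec(c['attitude']).inv().apply(np.array(p)-c['xyz']); return c['cx']+c['fx']*q[0]/q[2],c['cy']+c['fy']*q[1]/q[2]
def cloud(n,D):
    c=camera_model(n);v,u=np.mgrid[:D.shape[0],:D.shape[1]]
    P=np.stack([(u-c['cx'])/c['fx']*D,(v-c['cy'])/c['fy']*D,D],-1)
    return R.from_rotvec(c['attitude']).apply(P.reshape(-1,3)).reshape(P.shape)+c['xyz']
E
python3 - <<'E'
from h import *
for n,S in (("top",dict(spool=(169,247),blue=(247,253),tape=(324,246),yellow=(403,247))),("side",dict(spool=(233,176),blue=(253,211),tape=(291,252),yellow=(337,315)))):
    f=np.load(f"pics/{n}0.npz");im=f['im'];D=f['d'];P=cloud(n,D)
    w=((im.min(2)>140)).astype(np.uint8)
    for k,(u,v) in S.items():
        m=w.copy();m[:]=0;m[v-16:v+17,u-16:u+17]=1
        # top disc: by height from depth
        m=(m>0)&(P[...,2]>.040)&(P[...,2]<.053)&(D>0)&(w>0)
        _,lab,st,ce=cv2.connectedComponentsWithStats(m.astype(np.uint8))
        i=1+st[1:,4].argmax();mm=lab==i
        q=P[mm]
        print(n,k,ce[i].round(1),st[i],'ray',plane(n,*ce[i],.046).round(4),'cloud',q.mean(0).round(4),'ext',np.ptp(q,0).round(3))
f=np.load("pics/top0.npz");P=cloud("top",f['d']);im=f['im'].astype(int)
m=(im[...,0]>130)&(im[...,1]<60)&(im[...,2]<60);m[:260]=0;m[300:]=0;m[:,:180]=0;m[:,230:]=0
print('clamp',P[m][:, :].max(0),P[m].min(0),P[m].mean(0),m.sum())
for k,(u,v) in dict(cabinet=(218,60),fixture=(280,340),bluewall=(247,177)).items():print(k,P[v,u])
x=P[250:300,150:300]; print('fix region max z',x[...,2].max())
# plate axes via plate outline on plane z=.003
hs=(im.min(2)>200).astype(np.uint8)*255
for k,(a,b,c,d) in dict(spool=(145,200,170,270),blue=(220,275,170,275),tape=(298,352,170,268),yellow=(368,428,165,268)).items():
    mm=np.zeros_like(hs);mm[c:d,a:b]=((P[c:d,a:b,2]>-.01)&(P[c:d,a:b,2]<.07)&(im[c:d,a:b].max(2)>100))
    cn=max(cv2.findContours(mm,0,2)[0],key=cv2.contourArea);bx=cv2.boxPoints(cv2.minAreaRect(cn))
    print(k,[plane("top",*p,.003)[:2].round(3).tolist() for p in bx])
E
```

```text
top spool [166.5 246.9] [159 240  16  15 183] ray [0.5652 0.2212 0.046 ] cloud [0.5652 0.2212 0.0458] ext [0.034 0.035 0.008]
top blue [246.5 252.3] [239 245  16  15 179] ray [0.5562 0.0336 0.046 ] cloud [0.5562 0.0336 0.0459] ext [0.034 0.035 0.008]
top tape [325.1 244.8] [318 238  15  15 179] ray [ 0.5776 -0.1496  0.046 ] cloud [ 0.5777 -0.1496  0.0455] ext [0.034 0.033 0.011]
top yellow [406.  245.8] [399 239  15  15 177] ray [ 0.579  -0.3388  0.046 ] cloud [ 0.5791 -0.3389  0.0455] ext [0.033 0.034 0.01 ]
side spool [232.3 175.5] [227 172  12   8  77] ray [0.5637 0.213  0.046 ] cloud [0.5642 0.2146 0.045 ] ext [0.034 0.038 0.008]
side blue [252.4 210.5] [246 206  14  10 105] ray [0.5547 0.0264 0.046 ] cloud [0.5552 0.0278 0.045 ] ext [0.034 0.034 0.009]
side tape [291.3 252.3] [284 247  16  12 155] ray [ 0.5765 -0.1565  0.046 ] cloud [ 0.5769 -0.1556  0.0452] ext [0.035 0.035 0.008]
side yellow [336.6 315. ] [327 307  20  17 262] ray [ 0.5782 -0.3448  0.046 ] cloud [ 0.5786 -0.3444  0.0454] ext [0.035 0.036 0.008]
clamp [0.48834745 0.12002151 0.94146229] [ 0.41291347 -0.04475146  0.15915863] [0.4787436  0.1075902  0.19223841] 26
cabinet [0.93041305 0.09344163 0.23671237]
fixture [ 0.36300235 -0.0481139   0.0490273 ]
bluewall [0.73883467 0.03934226 0.0547566 ]
fix region max z 0.9414622895119628
spool [[0.761, 0.296], [0.763, 0.183], [0.529, 0.166], [0.527, 0.272]]
blue [[0.764, 0.11], [0.772, -0.006], [0.523, -0.022], [0.516, 0.086]]
tape [[0.544, -0.095], [0.775, -0.109], [0.768, -0.221], [0.538, -0.2]]
yellow [[0.783, -0.265], [0.806, -0.397], [0.552, -0.414], [0.531, -0.291]]
```

```bash
python3 -m crank '[[[0.006,-0.02,0.01,0],[0.018,-0.052,0.02,0],[0.03,-0.086,0.03,0],[0.045,-0.12,0.04,0],[0.06,-0.155,0.05,0]]]' 0 20
python3 - <<'E'
from h import *
o=get_obs();print(R.from_rotvec(o['tool_rot']).as_matrix().round(3))
E
```

```text
t: 0.52
tool_pos: [0.2397, 0.442, 0.281]
tool_rot: [0.227, 1.559, -0.229]
contact_force: [0.7, -0.1, 0.9]
opening: 0.0251
[[-0.001  0.287  0.958]
 [-0.001  0.958 -0.287]
 [-1.    -0.001 -0.   ]]
```

```bash
python3 -m crank '[[[0.016,-0.037,0,0],[0.032,-0.074,0,0],[0.048,-0.111,0,0],[0.064,-0.148,0,0],[0.08,-0.185,0,0]]]' 
python3 -m crank '[[[0.016,-0.037,0,0],[0.032,-0.074,0,0],[0.048,-0.111,0,0],[0.064,-0.148,0,0],[0.08,-0.185,0,0]]]' 
python3 -m crank '[[[0.016,-0.037,0,0],[0.032,-0.074,0,0],[0.048,-0.111,0,0],[0.064,-0.148,0,0],[0.08,-0.185,0,0]]]' 
python3 -m crank '[[[0.016,-0.037,0,0],[0.032,-0.074,0,0],[0.048,-0.111,0,0],[0.064,-0.148,0,0],[0.08,-0.185,0,0]]]'
```

```text
t: 0.93
tool_pos: [0.3198, 0.2568, 0.2809]
tool_rot: [0.228, 1.559, -0.228]
contact_force: [1.0, -0.0, -0.6]
opening: 0.0002
t: 1.35
tool_pos: [0.3999, 0.0716, 0.281]
tool_rot: [0.229, 1.558, -0.229]
contact_force: [0.3, -0.0, 0.5]
opening: 0.0
t: 1.77
tool_pos: [0.4799, -0.1135, 0.2808]
tool_rot: [0.23, 1.559, -0.229]
contact_force: [0.8, 1.0, -0.3]
opening: 0.0001
t: 2.18
tool_pos: [0.56, -0.2983, 0.2804]
tool_rot: [0.23, 1.56, -0.229]
contact_force: [0.3, 0.3, -0.3]
opening: 0.0
```

Now above the yellow key at (0.579, -0.342), then down to about z = 0.09 for a look.

```bash
python3 -m crank '[[[0.008,-0.02,-0.03,0],[0.014,-0.034,-0.065,0],[0.019,-0.043,-0.1,0],[0.019,-0.043,-0.138,0],[0.019,-0.043,-0.17,0]]]'
python3 -m crank '[[[0,0,-0.015,0],[0,0,-0.02,0],[0,0,-0.02,0]]]'
python3 - <<'E'
from h import *
o=get_obs();print(o['tool_pos'])
for n in("top","side"):
    im,d=get_image(n);np.savez(f"pics/{n}1.npz",im=im,d=d)
    u,v=map(int,proj(n,o['tool_pos']));print(n,u,v)
    b=im[:,:,::-1].copy();b=b[v-75:v+75,u-100:u+100];b=cv2.resize(b,None,fx=4,fy=4,interpolation=2);
    cv2.drawMarker(b,(402,302),(0,0,255),0,20);cv2.imwrite(f"pics/{n}1.png",b)
E
```

```text
t: 2.6
tool_pos: [0.5778, -0.3395, 0.1076]
tool_rot: [0.231, 1.561, -0.229]
contact_force: [0.5, 0.5, -0.5]
opening: 0.0
t: 2.85
tool_pos: [0.5782, -0.3389, 0.0901]
tool_rot: [0.23, 1.561, -0.228]
contact_force: [-0.3, 0.0, -0.1]
opening: -0.0002
[ 0.5781697  -0.33888338  0.09005078]
top 412 242
side 336 296
```

View pics/side1.png

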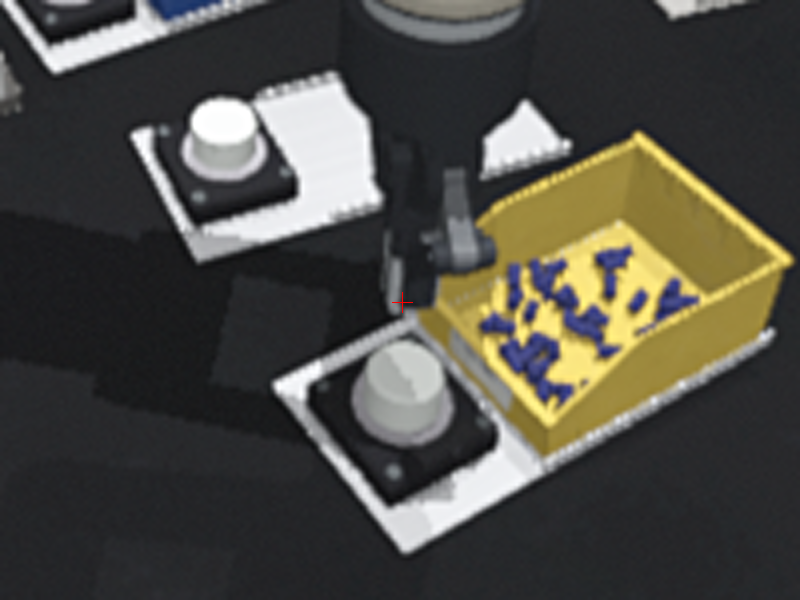

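View pics/top1.png

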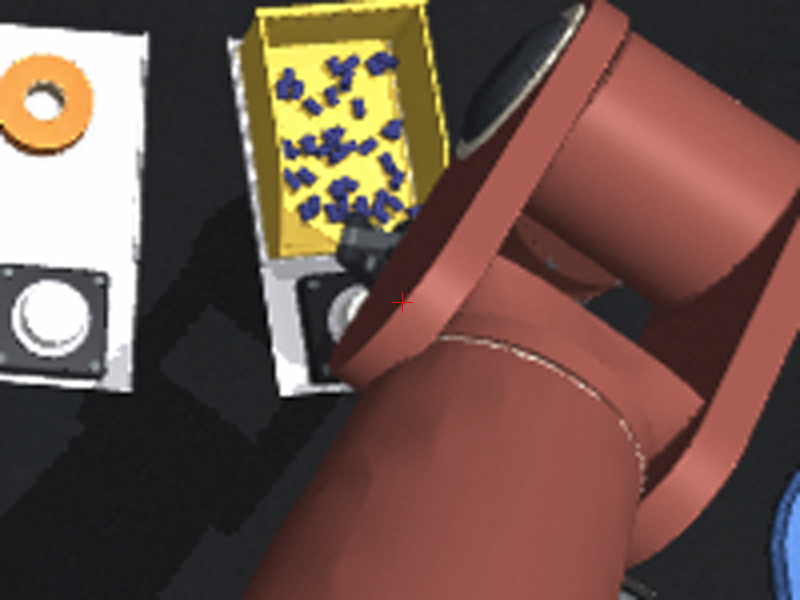

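The fingertips are over the yellow cap, to within about 5 mm on an 18 mm radius. In the side crop the tips are at (410,308) and the cap top is directly below at (402,365). I'll descend slowly.

```bash
python3 -m crank '[[[0,-0.001,-0.015,0],[0,-0.001,-0.027,0],[0,-0.001,-0.036,0],[0,-0.001,-0.038,0],[0,-0.001,-0.038,0]]]'
```

```text
t: 3.37
tool_pos: [0.5778, -0.3397, 0.0514]
tool_rot: [0.23, 1.561, -0.228]
contact_force: [-0.2, 0.1, 0.8]
opening: 0.0001
```

```bash
python3 -m crank '[[[0,0,-0.002,0],[0,0,-0.004,0],[0,0,-0.006,0],[0,0,-0.008,0],[0,0,-0.008,0]]]'
```

```text
t: 3.78
tool_pos: [0.5789, -0.3405, 0.0453]
tool_rot: [0.229, 1.558, -0.229]
contact_force: [-0.6, 0.2, -0.1]
opening: -0.0002
```

```bash
python3 -m crank '[[[0,0,-0.0015,0],[0,0,-0.003,0],[0,0,-0.0045,0],[0,0,-0.006,0],[0,0,-0.006,0]]]'
```

```text
t: 4.2
tool_pos: [0.5788, -0.3405, 0.039]
tool_rot: [0.229, 1.558, -0.229]
contact_force: [0.2, -0.5, 0.5]
opening: -0.0002
```

```bash
python3 -m crank '[[[0,0,-0.001,0],[0,0,-0.002,0],[0,0,-0.003,0],[0,0,-0.004,0],[0,0,-0.004,0]]]'
```

```text
t: 4.62
tool_pos: [0.5788, -0.3404, 0.035]
tool_rot: [0.229, 1.559, -0.229]
contact_force: [0.1, -0.7, 0.9]
opening: -0.0002
```

```bash
python3 - <<'E'
from h import *
o=get_obs();print(o['tool_pos'],o['contact_force'])
n="side"
im,d=get_image(n)
u,v=map(int,proj(n,o['tool_pos']));print(n,u,v)
b=im[:,:,::-1].copy();b=b[v-50:v+50,u-65:u+65];b=cv2.resize(b,None,fx=6,fy=6,interpolation=2)
cv2.imwrite(f"pics/{n}2.png",b)
E
```

```text
[ 0.57876129 -0.34042335  0.03503353] [ 0.06273304 -0.70269073  0.89327312]
side 335 317
```

View pics/side2.png

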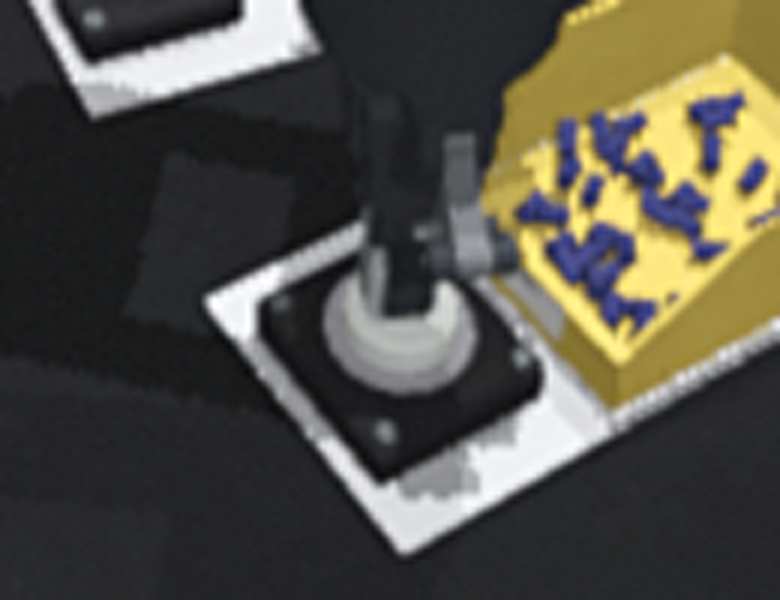

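The fingertips at crop (400,300) are on the cap, and it has sunk almost to the bezel. A few millimetres more should bring it to the end.

```bash
python3 -m crank '[[[0,0,-0.001,0],[0,0,-0.002,0],[0,0,-0.003,0],[0,0,-0.003,0]]]'
```

```text
t: 5.0
tool_pos: [0.5788, -0.3404, 0.0325]
tool_rot: [0.229, 1.559, -0.229]
contact_force: [-1.6, 1.5, 4.4]
opening: -0.0
```

```bash
python3 -m crank '[[[0,0,0.01,0],[0,0,0.04,0],[0,0,0.08,0],[0,0,0.12,0],[0,0,0.16,0]]]'
python3 -m crank '[[[0,0.02,0.035,0],[0,0.055,0.055,0],[0,0.095,0.06,0],[0,0.135,0.06,0],[0,0.175,0.06,0]]]'
python3 - <<'E'
from h import *
for n in("side",):
    im,d=get_image(n);P=cloud(n,d)
    b=cv2.resize(im[260:360,270:400,::-1],None,fx=6,fy=6,interpolation=2);cv2.imwrite("pics/side3.png",b)
    for k,(u,v) in dict(y=(336,319),y2=(337,322)).items():print(k,P[v-1:v+2,u-1:u+2].reshape(-1,3)[:,2].round(4),P[v,u])
E
```

```text
t: 5.42
tool_pos: [0.5783, -0.3401, 0.1939]
tool_rot: [0.229, 1.559, -0.229]
contact_force: [1.2, -0.1, 1.1]
opening: 0.0002
t: 5.83
tool_pos: [0.5788, -0.1641, 0.2541]
tool_rot: [0.229, 1.556, -0.23]
contact_force: [0.7, 0.7, -0.0]
opening: -0.0002
y [0.0336 0.0345 0.0339 0.032  0.0334 0.0333 0.0339 0.0361 0.0354] [ 0.57856881 -0.34389661  0.0333736 ]
y2 [0.0335 0.0345 0.033  0.0346 0.0349 0.0345 0.0337 0.0367 0.0338] [ 0.57602045 -0.35146182  0.03489684]
```

View pics/side3.png

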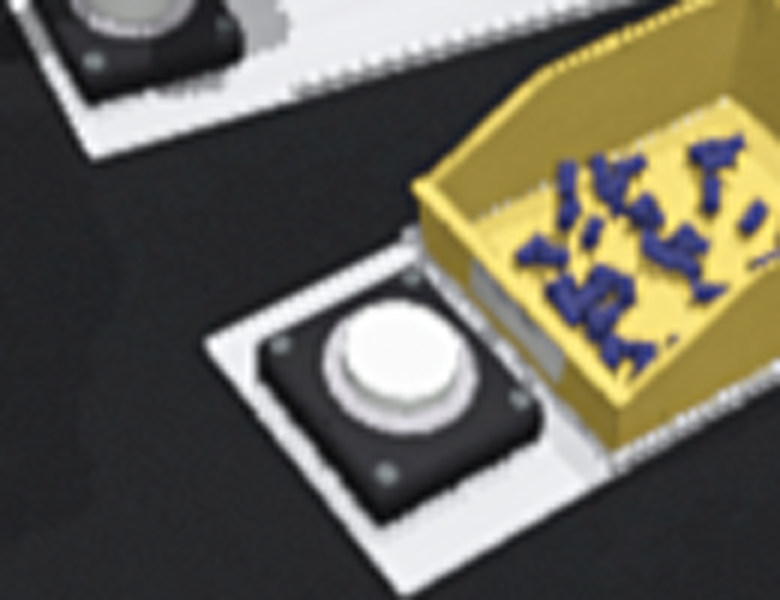

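The yellow key is fully down: its top reads 34 mm, and the cap at crop (403,348) sits low in the bezel. The spool key is next.

```bash
python3 -m crank '[[[0,0.04,0,0],[-0.002,0.08,0,0],[-0.004,0.12,0,0],[-0.006,0.16,0,0],[-0.008,0.2,0,0]]]'
python3 -m crank '[[[-0.002,0.04,0,0],[-0.004,0.08,0,0],[-0.006,0.12,0,0],[-0.0065,0.16,0,0],[-0.0065,0.179,-0.01,0]]]'
python3 -m crank '[[[0,0,-0.04,0],[0,0,-0.08,0],[0,0,-0.12,0],[0,0,-0.15,0],[0,0,-0.15,0]]]'
```

```text
t: 6.3
tool_pos: [0.5703, 0.0362, 0.2527]
tool_rot: [0.229, 1.558, -0.229]
contact_force: [0.7, 0.1, -0.6]
opening: -0.0002
t: 6.72
tool_pos: [0.5646, 0.2178, 0.2451]
tool_rot: [0.229, 1.555, -0.224]
contact_force: [0.6, -0.2, 0.5]
opening: 0.0001
t: 7.13
tool_pos: [0.5586, 0.2121, 0.084]
tool_rot: [0.225, 1.572, -0.234]
contact_force: [-1.4, -0.7, -0.9]
opening: 0.0001
```

```bash
python3 -m crank '[[[0,0,-0.01,0],[0,0,-0.02,0],[0,0,-0.02,0],[0,0,-0.02,0],[0,0,-0.02,0]]]'
python3 - <<'E'
from h import *
o=get_obs();n="side"
im,d=get_image(n)
u,v=map(int,proj(n,o['tool_pos']));print(n,u,v)
b=cv2.resize(im[v-40:v+60,u-65:u+65,::-1],None,fx=6,fy=6,interpolation=2)
cv2.imwrite(f"pics/side4.png",b)
E
```

```text
t: 7.55
tool_pos: [0.5656, 0.2138, 0.0743]
tool_rot: [0.23, 1.556, -0.228]
contact_force: [0.1, -0.1, 0.1]
opening: 0.0
side 232 166
```

View pics/side4.png

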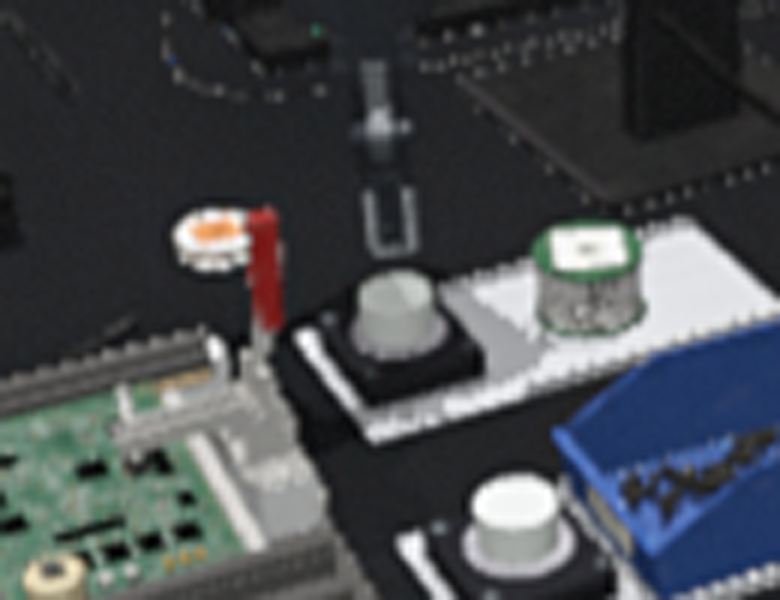

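The fingertips at (391,250) are straight above the spool cap at (398,290). I'll press.

```bash
python3 -m crank '[[[0,0,-0.01,0],[0,0,-0.018,0],[0,0,-0.024,0],[0,0,-0.026,0],[0,0,-0.026,0]]]'
```

```text
t: 8.02
tool_pos: [0.5635, 0.2134, 0.0449]
tool_rot: [0.228, 1.561, -0.23]
contact_force: [-0.3, -0.1, -0.9]
opening: -0.0001
```

```bash
python3 -m crank '[[[0,0,-0.002,0],[0,0,-0.004,0],[0,0,-0.006,0],[0,0,-0.008,0],[0,0,-0.01,0]]]'
```

```text
t: 8.43
tool_pos: [0.5644, 0.2136, 0.0364]
tool_rot: [0.229, 1.558, -0.229]
contact_force: [-0.6, -0.6, 1.7]
opening: -0.0
```

```bash
python3 -m crank '[[[0,0,-0.0015,0],[0,0,-0.003,0],[0,0,-0.0045,0],[0,0,-0.006,0],[0,0,-0.006,0]]]'
```

```text
t: 8.85
tool_pos: [0.5645, 0.2136, 0.0308]
tool_rot: [0.229, 1.559, -0.229]
contact_force: [-2.7, -1.1, 5.4]
opening: -0.0001
```

```bash
python3 -m crank '[[[0,0,0.01,0],[0,0,0.04,0],[0,0,0.08,0],[0,0,0.12,0],[0,0,0.16,0]]]'
python3 -m crank '[[[0,0,0.035,0],[0,0,0.07,0],[0,-0.03,0.08,0],[-0.002,-0.068,0.08,0],[-0.005,-0.107,0.08,0]]]'
python3 -m crank '[[[-0.002,-0.035,0,0],[-0.004,-0.065,0,0],[-0.004,-0.079,0,0],[-0.004,-0.079,-0.02,0],[-0.004,-0.079,-0.05,0]]]'
python3 - <<'E'
from h import *
im,d=get_image("side");P=cloud("side",d)
cv2.imwrite("pics/side5.png",cv2.resize(im[130:260,180:340,::-1],None,fx=4.6,fy=4.6,interpolation=2))
print(P[178:181,231:235,2].round(4))
E
```

```text
t: 9.27
tool_pos: [0.5637, 0.2135, 0.1918]
tool_rot: [0.229, 1.559, -0.229]
contact_force: [1.1, -0.7, 0.0]
opening: -0.0002
t: 9.68
tool_pos: [0.5598, 0.1062, 0.2727]
tool_rot: [0.228, 1.555, -0.226]
contact_force: [0.6, -0.5, -0.4]
opening: 0.0
t: 10.1
tool_pos: [0.5576, 0.0261, 0.2242]
tool_rot: [0.231, 1.55, -0.23]
contact_force: [1.2, 0.5, 0.3]
opening: -0.0001
[[0.0355 0.0328 0.0328 0.0344]
 [0.0341 0.0358 0.0325 0.0334]
 [0.0338 0.0329 0.0348 0.0322]]
```

View pics/side5.png

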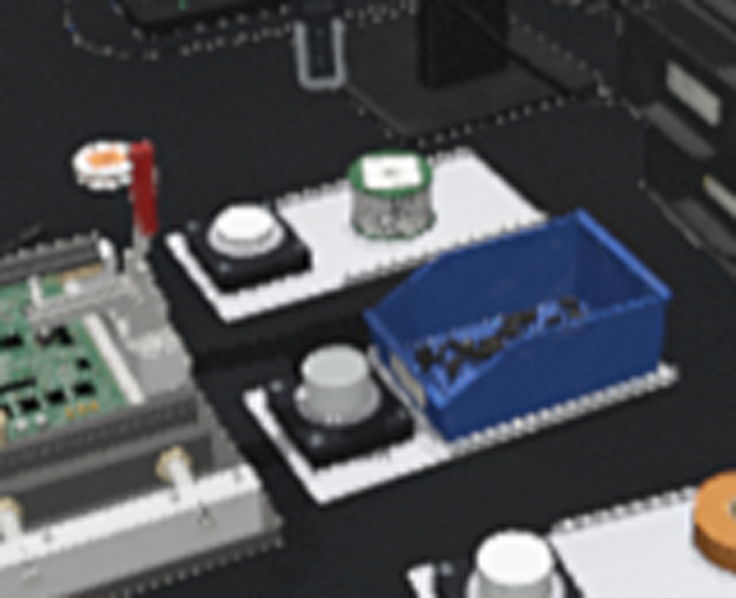

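The spool key is down: its top reads about 34 mm, cap at (245,225). The spool hasn't moved, and the blue cap at (337,365) is still up. I'll descend on blue.

```bash
python3 -m crank '[[[0,0,-0.035,0],[0,0,-0.07,0],[0,0,-0.105,0],[0,0,-0.14,0],[0,0,-0.15,0]]]'
python3 -m crank '[[[0,0,-0.01,0],[0,0,-0.018,0],[0,0,-0.022,0],[0,0,-0.022,0],[0,0,-0.022,0]]]'
python3 - <<'E'
from h import *
o=get_obs();n="side"
im,d=get_image(n)
u,v=map(int,proj(n,o['tool_pos']));print(n,u,v)
b=cv2.resize(im[v-50:v+50,u-65:u+65,::-1],None,fx=6,fy=6,interpolation=2)
cv2.imwrite(f"pics/side6.png",b)
E
```

```text
t: 10.57
tool_pos: [0.5509, 0.0281, 0.0645]
tool_rot: [0.229, 1.569, -0.23]
contact_force: [-1.4, -0.1, -0.7]
opening: -0.0002
t: 10.98
tool_pos: [0.5565, 0.0275, 0.0499]
tool_rot: [0.229, 1.556, -0.229]
contact_force: [0.5, 0.2, -0.2]
opening: 0.0001
side 252 208
```

View pics/side6.png

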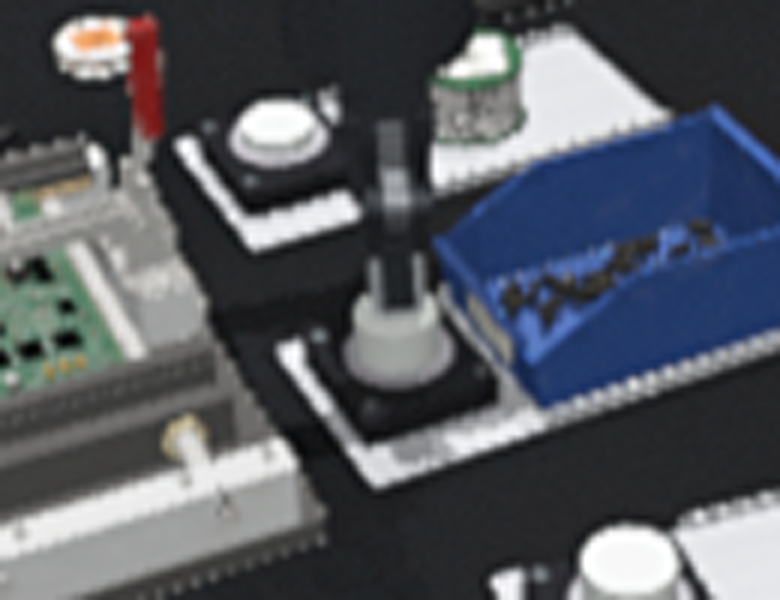

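The tips at (398,300) are just above the blue cap at (398,310).

```bash
python3 -m crank '[[[0,0,-0.002,0],[0,0,-0.004,0],[0,0,-0.006,0],[0,0,-0.008,0],[0,0,-0.01,0]]]'
```

```text
t: 11.45
tool_pos: [0.5558, 0.0275, 0.0386]
tool_rot: [0.229, 1.557, -0.229]
contact_force: [0.6, -0.5, 2.2]
opening: 0.0
```

```bash
python3 -m crank '[[[0,0,-0.002,0],[0,0,-0.004,0],[0,0,-0.006,0],[0,0,-0.008,0],[0,0,-0.008,0]]]'
```

```text
t: 11.87
tool_pos: [0.5556, 0.0275, 0.0306]
tool_rot: [0.229, 1.558, -0.229]
contact_force: [-1.6, -0.2, 5.7]
opening: 0.0
```

```bash
python3 -m crank '[[[0,0,0.01,0],[0,0,0.04,0],[0,0,0.08,0],[0,0,0.12,0],[0,0,0.16,0]]]'
python3 -m crank '[[[0,0,0.03,0],[0,0,0.06,0],[0,0,0.08,0],[0,0,0.08,0],[0,0,0.08,0]]]'
python3 - <<'E'
from h import *
im,d=get_image("side");P=cloud("side",d)
cv2.imwrite("pics/side7.png",cv2.resize(im[120:350,180:450,::-1],None,fx=2.6,fy=2.6,interpolation=2))
for k,(u,v) in dict(spool=(232,180),blue=(252,215),tape=(291,252),yellow=(336,319)).items():print(k,P[v-1:v+2,u-2:u+3,2].mean().round(4))
print(get_obs()['dq'].round(3), get_obs()['contact_force'].round(2))
E
```

```text
t: 12.28
tool_pos: [0.554, 0.0277, 0.1913]
tool_rot: [0.229, 1.561, -0.229]
contact_force: [1.9, -0.3, 0.5]
opening: 0.0001
t: 12.7
tool_pos: [0.5555, 0.0276, 0.2715]
tool_rot: [0.229, 1.557, -0.229]
contact_force: [-0.5, -0.0, -1.0]
opening: -0.0001
spool 0.0335
blue 0.0338
tape 0.0457
yellow 0.0342
[ 0.002  0.021  0.033 -0.001 -0.    -0.001] [-0.95 -0.18 -0.43]
```

View pics/side7.png

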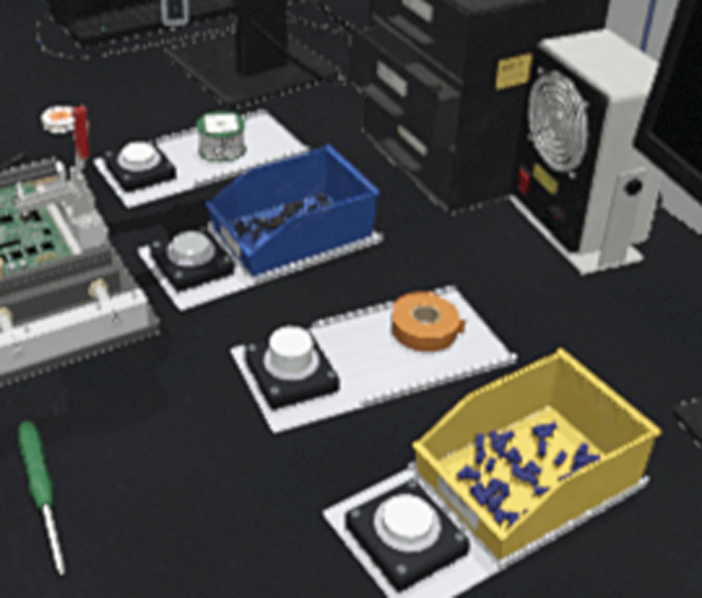

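The three keys are down at about 34 mm: spool (138,155), blue (190,250), yellow (408,515). The tape key at (292,350) is still up at 46 mm, and everything stands where it was.

```bash
python3 -c "
from station import finish_job
print(finish_job())"
```

```text
the job is handed in; nothing more can be done
None
```

I pressed the yellow, then spool, then blue confirm keys with the closed fingertips and handed the job in at about 12.8 s. The force readings at the end of each move peaked at about 6 N upward, well under the 25 N limit.

- **Key heights:** in the last side image the tops of the pressed keys read 34.2 mm (yellow), 33.5 mm (spool) and 33.8 mm (blue), so all three are fully down. The tape key reads 45.7 mm, so it is still up.
- **Scene:** the bins, the spool and the tape looked unmoved by eye; I did not measure their positions again. The gripper was clear at z = 0.27 m.
- **Disagreement:** the two cameras differed by 6–8 mm in y for the key positions. I aimed at about the mean for yellow and close to the side camera's values for the other two. Seen from the side, the fingertips met the yellow cap slightly off centre.

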